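# Pin the barrel and tighten the lock ring of a grind adjuster

### The arm

A 7-joint arm with a two-finger parallel gripper is mounted at the origin on a cart in front of the work surface, level with it; the furniture and walls round the work are solid. World frame = base frame: x ahead of the robot, y to its left, z up, the work surface at z = 0. Lengths are in m, angles in rad, forces in N, time in s.
With the tool pointing down it reaches from about 0.4 to 0.875 m from the base axis. Payload 4.4 kg.
Tool frame: the origin (TCP) lies at the very end of the fingers, on their centre line; the grasp point (between the pads) lies 19 mm behind it (ctrl.grip_point_offset is the distance from the TCP to the grasp point, in m); z points along the fingers, y is the line along which they close (so a half turn about z gives the same grasp; the last joint's range is limited). The gripper opens to 85 mm and grips with 20 to 120 N. Pads are 22 mm wide; open, the fingers measure 114 mm over their backs; the gripper's body (76 mm by 85 mm) begins 54 mm behind the grasp point. The pads swing forward as they close: fully open they stand 13 mm farther back than shut.
Start: joints at [-1.276, 0.628, 0.038, 1.517, -0.027, 0.996, -0.02], TCP at [0.229, 0.608, 0.231] pointing down, gripper open.
Joint ranges: [-3.06, 3.06], [-0.37, 2.12], [-1.25, 1.32], [0.18, 2.47], [-1.1, 4.24], [0.23, 1.98], [-2.94, 2.94]. Speed limits (rad/s): [2.57, 2.57, 3.14, 3.14, 3.14, 3.14, 3.14].

### API

Orientations are given as a rotation vector (axis times angle).
In Python, from rig import ctrl, solve_ik, camera, camera_model, close_job, monitor gives the robot as it stands. Calls block until the motion is done:
- ctrl.move_ptp(position, orientation): joint-space move of the TCP to a pose.
- ctrl.servo_line(position, ori=None, rate=0.15): straight line of the TCP; ori=None keeps the orientation; rate is the mean speed in m/s.
- ctrl.set_joints(angles): joint-space move.
- ctrl.gripper_to(opening, newtons=None): finger opening in m; newtons is the grip in N (None keeps the last); returns when the fingers have stopped.
- ctrl.wait(seconds).
- solve_ik(position, orientation): joint angles nearest the present ones, or None.
- camera(name): name is "scene" or "top" or "wrist"; returns the picture (420x560x3 uint8, red, green, blue); there is no depth.
- camera_model(name): a dict with "fx", "fy", "cx", "cy" (pixels), "D" ([k1, k2, p1, p2, k3] as OpenCV has them; the pictures are not rectified), "R" (3x3) and "t" (3): a world point X has camera coordinates R X + t. Camera axes: x right, y down, z forward; pixel columns grow to the right and rows downward; lengths in m; the calibration is good to about 2 mm. A picture is of the moment at which its call begins: read the wrist's pose just before it. camera_model takes no time and is no camera call; for the wrist camera it gives the pose at the moment of the call.
A pose or a line that the arm cannot do raises ctrl.MotionError and nothing moves.
- close_job(): hands the job in; it is judged then, once.
Readings, each from a call of its own:
- monitor.current_time(): time.
- monitor.current_joint_positions(): joint angles.
- monitor.current_qd(): joint speeds.
- monitor.current_joint_efforts(): joint torques, N m.
- monitor.current_ee_pos(): TCP position.
- monitor.current_tcp_rot(): TCP orientation.
- monitor.current_contact_force(): force on the tool from outside, world axes, zero at the start.
- monitor.current_torque(): the same for the moment, N m.
- monitor.current_gripper_width(): finger opening in m.
- monitor.current_grasp_force(): force on a finger pad.
Only numpy, scipy, OpenCV 4.12 (cv2) and the standard library are available. Lean on these libraries where they do the work, as an engineer would, in place of code of your own. Each camera call takes 0.05 s, during which the arm holds its last target. There are 200 camera calls.

### The job

Lock the grind adjuster without losing its setting: take the straight holding pin (not the stepped one) from the wooden rack and drop it fully home through the hole in the brass barrel's bridge, so that the barrel is held still. Then grip the knurled lock ring and turn it clockwise, seen from above, until you feel it go tight against the housing, and stop there gently without forcing it. Let go and leave the pin in, with everything else on the worktop left where it was.

Things in the scene. Friction and masses are not known exactly. Their poses are not given: they have to be found in the camera images.
- adjuster: Grind adjuster fixed to the worktop: grey round base 116 mm diameter, 21 high with bolt heads; aluminium column 52 diameter up to 60 high (72 wide at its foot). Above it on one vertical axis: thrust collar, knurled lock ring, brass barrel (98 high). Origin on the axis at the worktop, z up, x towards the pin hole. In the column a plate 30 to 59 high has an 11 mm hole straight below the barrel's.
- barrel: Brass tube 49 mm diameter, up through the ring to 98 high, a bridge bar 23 wide flush across its mouth along its x. Turns about the adjuster's axis at 0.2 N m; its angle is the grind setting, x along the adjuster's x at the start. The ring drags it along unless it is pinned (then it has some 0.1 rad play; 0.22 is too much). Origin on the axis, 64 up.
- pin_hole (a point): Mouth of the pin hole in the barrel's bridge: centre of the 11 mm round hole (2 mm chamfer) at the top face, 98 above the worktop, 13 off the adjuster's axis. The hole is 26 deep; the second one lies straight below, from 59 down to 30.
- ring_center (a point): Centre of the knurled steel lock ring, 58 mm diameter, 66 to 92 above the worktop; point on the axis, 79 up, fixed to the housing. Clockwise from above tightens: it runs at about 0.35 N m for 0.5 to 1.1 rad (hidden, differs each time), then bears on the collar and torque climbs some 3 N m per rad. Tight: 0.2 to 0.5 N m above the running torque; never 0.6. Let go, it keeps about 0.2, enough.
- collar: Thin dark sprung thrust collar between column and ring, 55 mm diameter, 60 to 65.5 high, origin on the axis. It stays still until the ring bears on it; then the ring carries it clockwise against a spring of 4 N m per rad. Its x axis turned 0.03 to 0.16 rad from the adjuster's x (where it starts) is tight, more is overtightened.
- rack: Wooden block 44 x 110 x 40 high, fixed to the worktop, with two pin holes 34 deep (floor 6 above the worktop) 28 either side of its centre along its y. Origin: centre of the underside.
- pin_mid (a point): Holding pin, upright in either rack hole: straight steel shaft 10 mm diameter, 70 long, chamfered end; dark knurled head 18 diameter, 18 high; 88 in all, 50 to 100 g. Point: its middle, 44 above its lower end, z up along it; the head begins 26 above the point, its centre is 35 above. Fully home, the head's underside lies on the bridge and the point is 72 above the worktop.
- step_pin_mid (a point): The other pin in the rack, not needed: same head and length, but its shaft steps up to 17 diameter over its upper half and it does not hold the barrel. This point is its middle, 44 above its lower end.
- marker_black: Bystander (sizes in mm): felt marker lying flat, 136 long, 16 wide, between the adjuster and the rack. Leave it where it is. Origin: centre of the underside.
- tamper: Bystander (sizes in mm): espresso tamper standing, 58 diameter, 86 high. Leave it where it is. Origin: centre of the underside.
- grinder_brush: Bystander (sizes in mm): round bristle brush lying, 156 long, 22 thick. Leave it where it is. Origin: centre of the underside.
- label_roll: Bystander (sizes in mm): roll of paper labels, 83 diameter, 30 high. Leave it where it is. Origin: centre of the underside.
- sticky_notes: Bystander (sizes in mm): pad of sticky notes, 76 x 75 x 12. Leave it where it is. Origin: centre of the underside.
- screwdriver: Bystander (sizes in mm): screwdriver lying, 214 long, 29 thick. Leave it where it is. Origin: centre of the underside.
- sample_tin_osta: Bystander (sizes in mm): round bright metal screw-lid tin, 65 diameter, 52 high. Leave it where it is. Origin: centre of the underside.
Not all that is in view belongs to the job. Leave any pink or turquoise look-alike of the part that bears pin_mid alone.

How it is judged:
On the way, in this order (a step that is already met when the one before it is completed fails the run):
1. the holding pin is fully home in the barrel and the housing, and let go (z of pin_mid in the frame of adjuster below 0.078 m and horizontal distance between pin_mid and pin_hole below 0.004 m and angle between pin_mid's own z axis and vertical below 0.1 rad and contact force between the fingers and pin below 0.1 N), for 0.2 s.
2. the lock ring is turned tight on the collar while the pin holds the barrel (z of pin_mid in the frame of adjuster below 0.078 m and horizontal distance between pin_mid and pin_hole below 0.004 m and angle between pin_mid's own z axis and vertical below 0.1 rad and angle between the x axis of collar and the x axis of adjuster, either way round above 0.03 rad), for 0.2 s.
At the end, for the whole second after the job is handed in: The holding pin is fully home (its middle less than 78 mm above the worktop, within 4 mm of the hole's axis, upright within 0.1 rad), the lock ring stays tight (collar carried round by more than 0.03 rad), the barrel is within 0.22 rad of its setting, and all is at rest (all of step 2 and angle between the x axis of barrel and the x axis of adjuster, either way round below 0.22 rad and linear speed of pin below 0.02 m/s and angular speed of collar below 0.05 rad/s); the robot touches nothing.
It fails at once if the barrel is turned more than 0.22 rad from its setting (angle between the x axis of barrel and the x axis of adjuster, either way round above 0.22 rad).
It fails at once if the ring is overtightened (collar carried round by more than 0.16 rad) (angle between the x axis of collar and the x axis of adjuster, either way round above 0.16 rad).
It fails at once if the stepped pin or a bystander is moved by more than 30 mm (distance of any of step_pin_mid, marker_black, tamper, grinder_brush, label_roll, sticky_notes, screwdriver, sample_tin_osta from where it was at the start of the episode above 0.03 m).
It also fails if it takes over 72 s, if anything falls off the work surface, if the arm or the gripper's body presses on something with over 40 N, if the wrist force passes 120 N, or if a joint passes its speed limit or range.

## Working session

There is one attempt and no reset: what is moved stays moved. The work goes in short steps, each a Python script; the robot and the scene stay as the last script left them, time stands still between calls to the robot, and variables do not carry over. Pictures are saved under pics/ and viewed, at most 10 in all, crops included, and the job is handed in when it is done.

```bash
mkdir -p pics; ls; python3 - <<'E'
from rig import ctrl,camera,camera_model,monitor
import cv2,numpy as np
a=camera("scene");b=camera("top")
cv2.imwrite("pics/s.png",a[:,:,::-1]);cv2.imwrite("pics/t.png",b[:,:,::-1])
for n in("scene","top","wrist"):
    m=camera_model(n);print(n,{k:np.round(v,3).tolist() for k,v in m.items()}, np.round(-np.array(m['R']).T@np.array(m['t']),3))
print(monitor.current_time(),monitor.current_tcp_rot())
E
```

```text
pics
scene {'fx': 519.789, 'fy': 519.789, 'cx': 283.024, 'cy': 204.273, 'D': [-0.042, 0.0, 0.0, 0.0, 0.0], 'R': [[0.483, -0.875, -0.017], [-0.481, -0.249, -0.841], [0.732, 0.415, -0.541]], 't': [-0.44, 0.276, 0.817]} [-0.252 -0.655  0.667]
top {'fx': 447.74, 'fy': 447.74, 'cx': 279.443, 'cy': 204.867, 'D': [-0.12, 0.0, 0.0, 0.0, 0.0], 'R': [[-0.006, -1.0, 0.005], [-0.97, 0.004, -0.242], [0.242, -0.006, -0.97]], 't': [-0.22, 0.53, 1.11]} [ 0.244 -0.215  1.206]
wrist {'fx': 368.792, 'fy': 368.792, 'cx': 281.432, 'cy': 207.614, 'D': [-0.064, 0.0, 0.0, 0.0, 0.0], 'R': [[0.355, 0.935, -0.001], [0.896, -0.339, 0.287], [0.268, -0.103, -0.958]], 't': [-0.648, -0.036, 0.38]} [0.16  0.633 0.374]
0.1 [-5.63636316e-01 -3.09030555e+00  2.65338554e-03]
```

View pics/s.png

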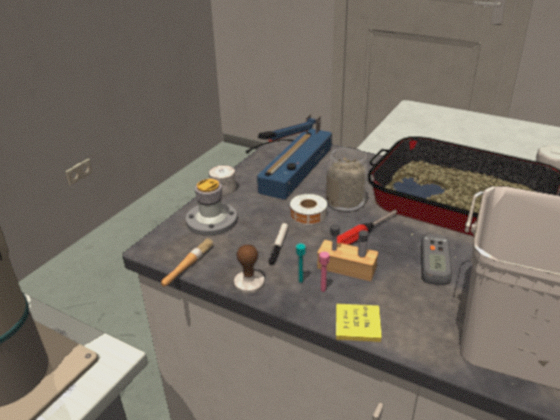

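View pics/t.png

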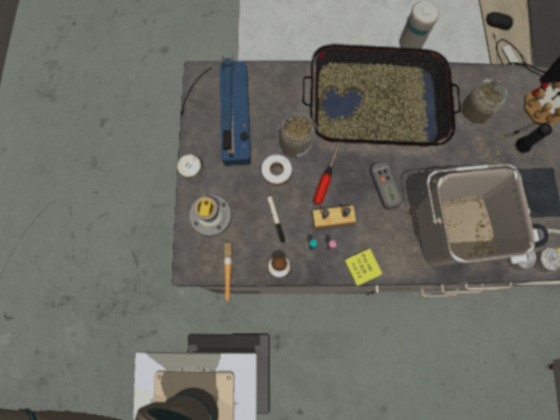

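The scene picture shows the adjuster at about (210,205) and the rack at (348,260), with two dark heads at (336,233) and (363,243). Loose turquoise (301,250) and pink (323,260) look-alikes stand in front of the rack. In the top picture the adjuster is at (207,211) and the rack at (335,216), with heads near (325,212) and (349,211).

```bash
cat > h.py <<'E'
from rig import ctrl,solve_ik,camera,camera_model,close_job,monitor
import cv2,numpy as np
from scipy.spatial.transform import Rotation as Ro
def ray(m,p):
    K=np.array([[m['fx'],0,m['cx']],[0,m['fy'],m['cy']],[0,0,1]])
    q=cv2.undistortPoints(np.array([[p]],float),K,np.array(m['D'],float))[0,0]
    R=np.array(m['R']);return -R.T@np.array(m['t']),R.T@np.r_[q,1]
def onz(m,p,z):
    c,d=ray(m,p);return c+d*(z-c[2])/d[2]
def tri(m1,p1,m2,p2):
    A=np.zeros((3,3));b=np.zeros(3)
    for m,p in((m1,p1),(m2,p2)):
        c,d=ray(m,p);d/=np.linalg.norm(d);P=np.eye(3)-np.outer(d,d);A+=P;b+=P@c
    return np.linalg.solve(A,b)
def proj(m,X):
    K=np.array([[m['fx'],0,m['cx']],[0,m['fy'],m['cy']],[0,0,1]])
    return cv2.projectPoints(np.array([X],float),cv2.Rodrigues(np.array(m['R']))[0],np.array(m['t']),K,np.array(m['D'],float))[0][0,0]
def down(yaw): # tool z down; closing (tool y) axis along world angle yaw
    c,s=np.cos(yaw),np.sin(yaw);y=np.array([c,s,0]);z=np.array([0,0,-1.]);x=np.cross(y,z)
    return Ro.from_matrix(np.c_[x,y,z]).as_rotvec()
E
python3 - <<'E'
from h import *
s,t=camera_model("scene"),camera_model("top")
for n,p,q in(("adj",(208,186),(207,208)),("h1",(336,232),(324,211)),("h2",(363,240),(349,211))):
    X=tri(s,p,t,q);print(n,X.round(3),proj(s,X).round(1),proj(t,X).round(1))
print("rack",[onz(t,p,.04).round(3) for p in((313,210),(354,206),(355,221),(315,225))])
print("marker",[onz(t,p,.01).round(3) for p in((270,197),(283,241))])
print("blob t/p",[onz(t,p,.08).round(3) for p in((313,243),(332,244))])
R=Ro.from_rotvec(monitor.current_tcp_rot()).as_matrix();print(R.round(2))
im=np.hstack([cv2.resize(cv2.imread("pics/s.png")[215:285,290:390],(800,560),interpolation=cv2.INTER_CUBIC)])
cv2.imwrite("pics/s2.png",im)
E
```

```text
adj [ 0.514 -0.036  0.093] [208.5 185.9] [206.7 208.3]
h1 [ 0.511 -0.339  0.073] [335.6 232.1] [324.2 210.8]
h2 [ 0.507 -0.4    0.078] [364.6 239.6] [348.  211.6]
rack [array([ 0.521, -0.312,  0.04 ]), array([ 0.531, -0.423,  0.04 ]), array([ 0.49 , -0.424,  0.04 ]), array([ 0.48 , -0.317,  0.04 ])]
marker [array([ 0.565, -0.197,  0.01 ]), array([ 0.442, -0.232,  0.01 ])]
blob t/p [array([ 0.425, -0.307,  0.08 ]), array([ 0.422, -0.356,  0.08 ])]
[[-0.94  0.35 -0.  ]
 [ 0.35  0.94 -0.  ]
 [-0.   -0.   -1.  ]]
```

View pics/s2.png

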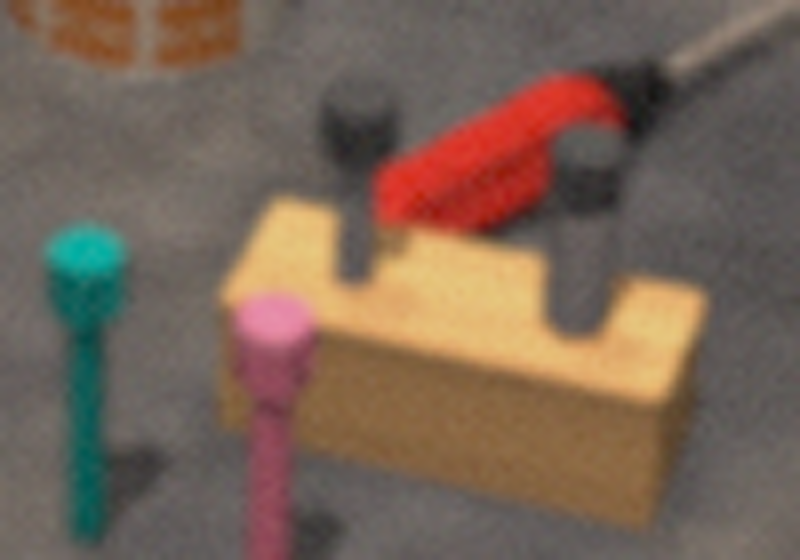

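The heads in the rack are at scene (335,232), which has a thin straight shaft, and (364,240), whose shaft is as wide as its head. The left one at about (0.511,-0.339) fits the straight holding pin. Pink and turquoise are the look-alikes to leave alone. Next I'll look from the wrist over the adjuster and the rack, from two places each.

```bash
python3 - <<'E'
from h import *
import pickle
out=[]
ctrl.gripper_to(0.05)
for i,(p) in enumerate([(.514,-.016,.24),(.514,-.066,.24),(.505,-.30,.24),(.505,-.36,.24)]):
    ctrl.move_ptp(np.array(p),down(0.))
    ctrl.wait(.15)
    m=camera_model("wrist");im=camera("wrist");out.append((m,im))
    cv2.imwrite(f"pics/w{i}.png",im[:,:,::-1])
    print(i,monitor.current_ee_pos().round(4),monitor.current_joint_positions().round(2),monitor.current_time())
pickle.dump(out,open("w.pkl","wb"))
a=[cv2.imread(f"pics/w{i}.png") for i in range(4)]
cv2.imwrite("pics/w.png",cv2.resize(np.vstack([np.hstack(a[:2]),np.hstack(a[2:])]),(800,600),interpolation=cv2.INTER_AREA))
E
```

```text
0 [ 0.5141 -0.0154  0.2399] [-0.33  0.46  0.45  1.89 -0.26  0.85  0.24] 3.175
1 [ 0.5141 -0.0648  0.2399] [-0.24  0.46  0.45  1.88 -0.26  0.86  0.34] 3.6917
2 [ 0.5059 -0.2978  0.24  ] [ 0.21  0.56  0.44  1.7  -0.28  0.95  0.76] 4.825
3 [ 0.5057 -0.3582  0.2399] [ 0.31  0.61  0.43  1.6  -0.29  0.99  0.84] 5.375
```

View pics/w.png

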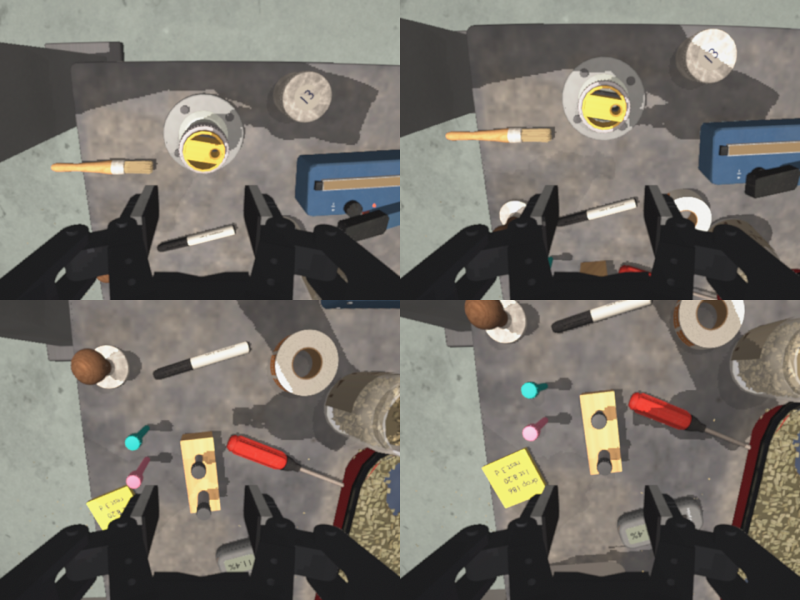

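The mosaic shows the adjuster with the hole at about (300,216) in view 0 and (302,152) in view 1, in full-picture pixels. The straight pin's head is at about (277,234) in view 2 and (279,168) in view 3. Next come exact blob centres.

```bash
python3 - <<'E'
from h import *
import pickle
o=pickle.load(open("w.pkl","rb"))
tiles=[]
for (m,im),(u,v) in zip(o,[(300,216),(302,152),(277,234),(279,168)]):
    r=25;c=im[v-r:v+r,u-r:u+r];tiles.append(cv2.resize(c[:,:,::-1],(400,300) if 0 else (300,300),interpolation=cv2.INTER_CUBIC))
cv2.imwrite("pics/c.png",np.vstack([np.hstack(tiles[:2]),np.hstack(tiles[2:])]))
hol=[];yc=[]
for m,im in o[:2]:
    hsv=cv2.cvtColor(im,cv2.COLOR_RGB2HSV)
    y=cv2.inRange(hsv,(18,90,60),(35,255,255)); n,l,s,c=cv2.connectedComponentsWithStats(y)
    ok=[i for i in range(1,n) if s[i,4]>150 and 220<c[i,0]<340 and 100<c[i,1]<260];i=max(ok,key=lambda i:s[i,4])
    cs,_=cv2.findContours((l==i).astype('uint8'),cv2.RETR_CCOMP,cv2.CHAIN_APPROX_NONE)
    for k in cs:
        if len(k)>10:
            e=cv2.fitEllipse(k);print(len(k),np.round(e[0],1),np.round(e[1],1),round(e[2]),cv2.boundingRect(k))
E
```

```text
164 [285.  211.1] [56.5 58.2] 93 (256, 183, 59, 57)
20 [300.1 210.5] [5.  9.1] 77 (296, 208, 10, 6)
49 [289.3 190.7] [ 5.  24.5] 97 (277, 188, 25, 7)
175 [285.4 150.2] [60.7 61.2] 104 (255, 120, 62, 62)
50 [281.1 168.2] [ 5.8 25.8] 98 (270, 164, 25, 9)
31 [301.  151.4] [10.2 12. ] 65 (295, 146, 13, 12)
80 [289.6 129.9] [12.7 40. ] 99 (269, 122, 40, 17)
```

View pics/c.png

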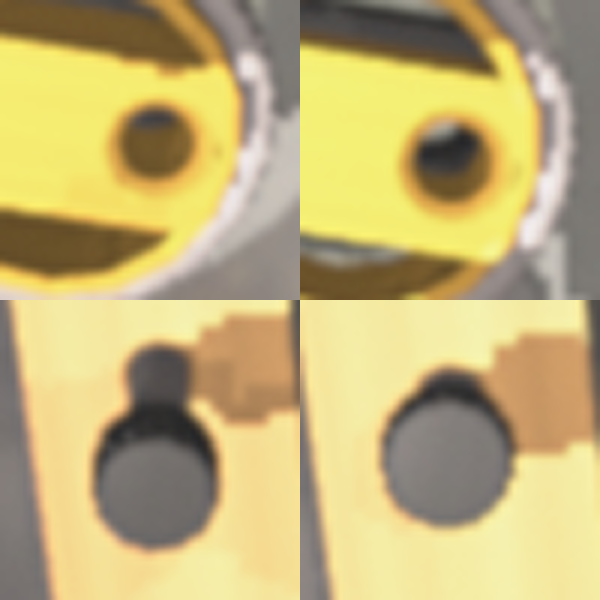

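Crops in 6x tiles: the hole centre is at about (300.4,214.4) in view 0 and (302,153.5) in view 1. The head-top centre is at (277.6,240.6) in view 2 and (278.2,169.6) in view 3, and the thin shaft confirms the straight pin.

```bash
python3 - <<'E'
from h import *
import pickle
o=pickle.load(open("w.pkl","rb"));M=[x[0] for x in o]
def go(n,i,p,j,q,z):
    X=tri(M[i],p,M[j],q);print(n,X.round(4),"res",(proj(M[i],X)-p).round(1),(proj(M[j],X)-q).round(1),"planes",onz(M[i],p,z).round(4),onz(M[j],q,z).round(4))
go("hole",0,(300.4,214.4),1,(302,153.5),.098)
go("axis",0,(285,211.1),1,(285.4,150.2),.098)
go("head",2,(277.6,240.6),3,(278.2,169.6),.094)
E
```

```text
hole [ 0.5287 -0.0339  0.0976] res [0.3 0. ] [-0.3 -0. ] planes [ 0.5285 -0.0338  0.098 ] [ 0.5289 -0.0339  0.098 ]
axis [ 0.516  -0.0316  0.096 ] res [0.1 0. ] [-0.1 -0. ] planes [ 0.5159 -0.031   0.098 ] [ 0.516  -0.0313  0.098 ]
head [ 0.502  -0.3406  0.093 ] res [0.1 0. ] [-0.1 -0. ] planes [ 0.502  -0.3402  0.094 ] [ 0.5021 -0.3404  0.094 ]
```

```bash
python3 - <<'E'
from h import *
x,y=.502,-.3404
o=down(0.)
ctrl.move_ptp(np.array([x,y,.13]),o)
ctrl.servo_line(np.array([x,y,.073]),rate=.08)
ctrl.gripper_to(0.0,30)
print(monitor.current_gripper_width(),monitor.current_grasp_force(),monitor.current_contact_force().round(2))
ctrl.servo_line(np.array([x,y,.16]),rate=.08)
ctrl.wait(.2)
print(monitor.current_gripper_width(),monitor.current_contact_force().round(2),monitor.current_ee_pos().round(4))
ctrl.servo_line(np.array([x,y,.20]),rate=.15)
ctrl.move_ptp(np.array([.5287,-.0338,.20]),o)
ctrl.servo_line(np.array([.5287,-.0338,.185]),rate=.1)
ctrl.wait(.2)
im=camera("wrist");print(monitor.current_ee_pos().round(4),monitor.current_time(),monitor.current_gripper_width())
cv2.imwrite("pics/g.png",cv2.resize(im[180:380,180:440,::-1],(780,600),interpolation=cv2.INTER_CUBIC))
E
```

```text
0.01655183513654478 29.200622141361237 [ 0.37 -0.67  3.38]
0.0169013696447225 [ 0.51 -1.1  -0.27] [ 0.5018 -0.3403  0.1595]
[ 0.529  -0.0341  0.1854] 10.7333 0.01652414295642085
```

View pics/g.png

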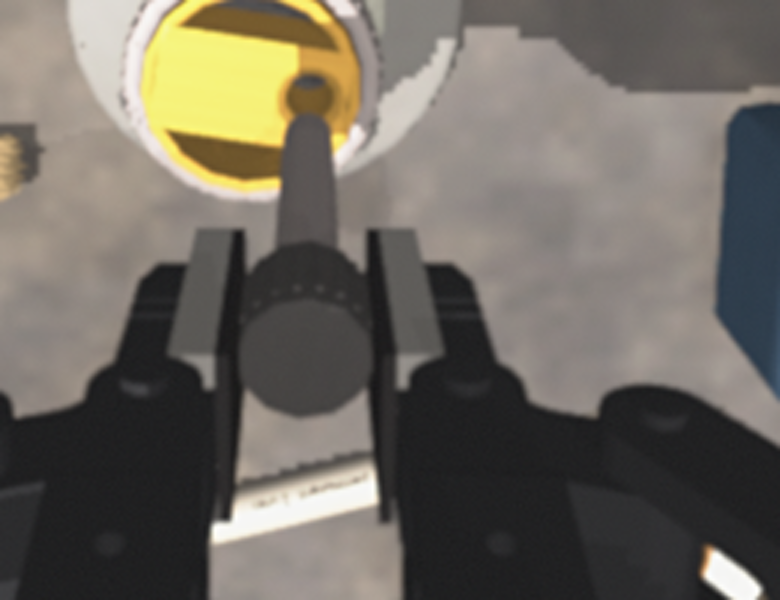

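The pin hangs upright between the pads: head top at about (282,300), tip at about (283,221), hole at about (282.5,212). I'll compare these with the projected positions.

```bash
python3 - <<'E'
from h import *
m=camera_model("wrist");p=monitor.current_ee_pos()
for n,z in(("tip",p[2]-.067),("head",p[2]+.021)): print(n,proj(m,[p[0],p[1],z]).round(1))
print("tip now",onz(m,(282.7,221.5),p[2]-.067).round(4),"head now",onz(m,(282,298.3),p[2]+.021).round(4),"hole",onz(m,(180+310/3,180+96/3),.098).round(4),p.round(4))
E
```

```text
tip [283.  222.8]
head [284.1 299.1]
tip now [ 0.5288 -0.0333  0.1184] head now [ 0.5282 -0.0338  0.2064] hole [ 0.5293 -0.0337  0.098 ] [ 0.529  -0.0341  0.1854]
```

```bash
python3 - <<'E'
from h import *
x,y=.5290,-.0339
f0=monitor.current_contact_force()
stuck=False
for z in [.168,.162,.157,.150,.14,.13,.12,.113,.107,.103]:
    ctrl.servo_line(np.array([x,y,z]),rate=.05)
    f=monitor.current_contact_force()-f0
    print(z,monitor.current_ee_pos().round(4),f.round(2))
    if f[2]>8: stuck=True;break
if not stuck:
    ctrl.gripper_to(.04);ctrl.wait(.3)
    print(monitor.current_contact_force().round(2))
    ctrl.servo_line(np.array([x,y,.20]),rate=.15)
    ctrl.servo_line(np.array([x,y-.04,.22]),rate=.15);ctrl.wait(.2)
    m=camera_model("wrist");im=camera("wrist");print(proj(m,[x,y,.116]))
    cv2.imwrite("pics/i.png",cv2.resize(im[60:260,180:440,::-1],(780,600),interpolation=cv2.INTER_CUBIC))
print(monitor.current_time())
E
```

```text
0.168 [ 0.5288 -0.034   0.1676] [-0.7  -1.14 -0.85]
0.162 [ 0.5289 -0.0339  0.1617] [-0.38 -1.08 -0.63]
0.157 [ 0.5289 -0.0339  0.1568] [ 0.2  -0.63 -1.08]
0.15 [ 0.5289 -0.0339  0.1497] [-1.19 -0.92 -1.35]
0.14 [ 0.5289 -0.0339  0.1396] [ 0.6  -0.56 -1.01]
0.13 [ 0.529  -0.0339  0.1297] [ 0.45 -0.27 -0.42]
0.12 [ 0.5291 -0.0339  0.1197] [ 1.19 -0.71 -0.89]
0.113 [ 0.5291 -0.0339  0.1127] [ 1.31 -0.56 -0.71]
0.107 [ 0.5291 -0.0339  0.1067] [ 2.05 -0.74 -1.09]
0.103 [ 0.5292 -0.0339  0.1028] [ 2.02 -0.34 -1.93]
[-0.4   0.59 -0.14]
[283.64964542 150.31814154]
16.0417
```

```bash
ls pics
```

```text
c.png
g.png
i.png
s.png
s2.png
t.png
w.png
w0.png
w1.png
w2.png
w3.png
```

View pics/i.png

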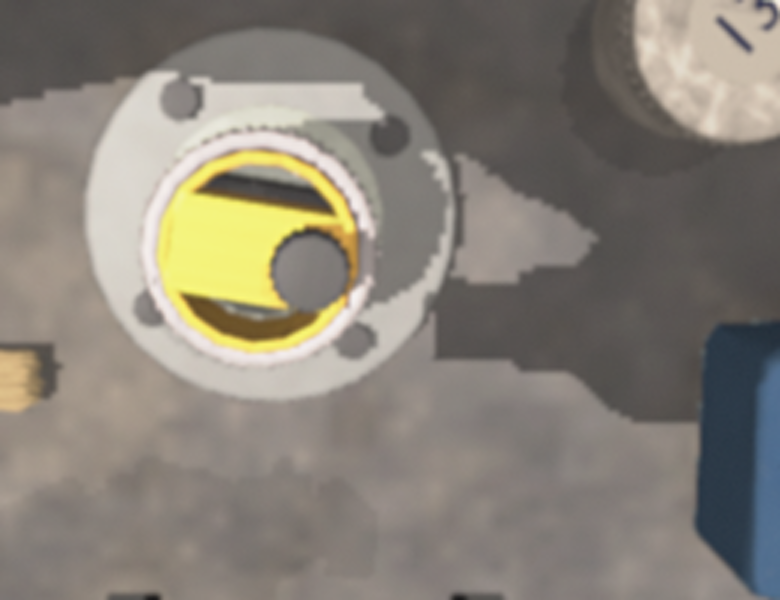

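The head sits at (283.3,150), matching the projection of a fully home pin (283.6,150.3). I'll tap it lightly with closed fingers to be sure, then grip the ring.

```bash
python3 - <<'E'
from h import *
x,y=.5290,-.0339
m=camera_model("wrist");print("ring ctr",onz(m,(180+258/3,60+247/3),.092).round(4))
f0=monitor.current_contact_force()
ctrl.gripper_to(0.0,80);ctrl.servo_line(np.array([x,y,.135]),rate=.15)
for z in(.125,.121,.119,.1175,.1165,.1155):
    ctrl.servo_line(np.array([x,y,z]),rate=.04);f=(monitor.current_contact_force()-f0)
    print(z,f.round(1))
    if f[2]>4:break
ctrl.servo_line(np.array([x,y,.16]),rate=.15)
ctrl.gripper_to(.085)
ax=np.array([.516,-.0315])
yaw=.7
ctrl.move_ptp(np.r_[ax,.16],down(yaw))
qs=[solve_ik(np.r_[ax,.062],down(a)) for a in(.7,.2,-.3,-.7)]
print([None if q is None else np.round(q,2) for q in qs],monitor.current_time())
E
```

```text
ring ctr [ 0.5163 -0.0315  0.092 ]
0.125 [ 0.   0.2 -0.9]
0.121 [ 0.7 -0.7  0.3]
0.119 [ 0.9 -0.1 -0.7]
0.1175 [-0.1  0.   0.3]
0.1165 [-0.9 -1.1 -0.4]
0.1155 [-2.2  0.2  5.8]
[array([-0.1 ,  0.71,  0.16,  2.03, -0.25,  0.42,  0.95]), array([-0.16,  0.72,  0.25,  2.03, -0.4 ,  0.44,  0.6 ]), array([-0.23,  0.74,  0.36,  2.03, -0.55,  0.47,  0.24]), array([-0.29,  0.76,  0.46,  2.03, -0.69,  0.51, -0.02])] 20.7333
```

```bash
cat > turn.py <<'E'
from h import *
def tz(n=6):
    r=[];f=[]
    for _ in range(n):
        ctrl.wait(.02);r.append(monitor.current_torque());f.append(monitor.current_contact_force())
    return np.mean(r,0),np.mean(f,0)
E
python3 - <<'E'
from turn import *
import json
ax=np.array([.516,-.0315]);P=np.r_[ax,.062]
ctrl.servo_line(P,rate=.1);ctrl.wait(.2)
t0,f0=tz();print("pre",t0.round(3),f0.round(1))
ctrl.gripper_to(0.0,80)
t1,f1=tz();print("grip",monitor.current_gripper_width(),monitor.current_grasp_force(),(t1-t0).round(3),(f1-f0).round(1))
yaw=.7
if np.linalg.norm(f1-f0)<20:
    for i in range(8):
        yaw-=.03;ctrl.move_ptp(P,down(yaw));t,f=tz()
        print(round(.7-yaw,2),(t-t0).round(3),(f-f0).round(1))
        if abs((t-t0)[2])>.65:break
json.dump(dict(yaw=yaw,t0=t0.tolist(),f0=f0.tolist()),open("st.json","w"))
print(monitor.current_time())
E
```

```text
pre [-0.01   0.001 -0.013] [-0.   0.2 -0. ]
grip 0.05625642875981289 83.02580047398806 [ 0.34   0.114 -0.118] [-0.8  1.2  8.4]
0.03 [ 0.343  0.115 -0.173] [-1.2  1.2  8.1]
0.06 [ 0.336  0.101 -0.172] [-0.8  1.3  7.9]
0.09 [ 0.375  0.092 -0.199] [-0.7  1.1  8.3]
0.12 [ 0.357  0.101 -0.181] [-0.8  1.5  8.6]
0.15 [ 0.327  0.085 -0.11 ] [-1.   1.5  8.1]
0.18 [ 0.349  0.068 -0.048] [-0.8  1.4  8.4]
0.21 [ 0.359  0.055 -0.042] [-0.4  1.2  8.2]
0.24 [ 0.345  0.066 -0.031] [-0.9  1.4  8.1]
25.4583
```

```bash
python3 - <<'E'
from turn import *
R=Ro.from_rotvec(monitor.current_tcp_rot()).as_matrix();print("yaw",np.arctan2(R[1,1],R[0,1]),monitor.current_ee_pos().round(4),R[:,2].round(4))
print(monitor.current_joint_efforts().round(2),monitor.current_grasp_force(),monitor.current_gripper_width())
im=camera("wrist");cv2.imwrite("pics/r.png",cv2.resize(im[160:420,100:460,::-1],(800,578),interpolation=cv2.INTER_CUBIC))
E
```

```text
yaw 0.4602657775712003 [ 0.5169 -0.0309  0.0629] [ 1.9e-03  8.0e-04 -1.0e+00]
[ 7.200e-01 -4.572e+01  4.000e+00 -8.240e+00  2.400e-01 -3.000e-01
  4.000e-02] 83.51380459964275 0.05637569408232313
```

View pics/r.png

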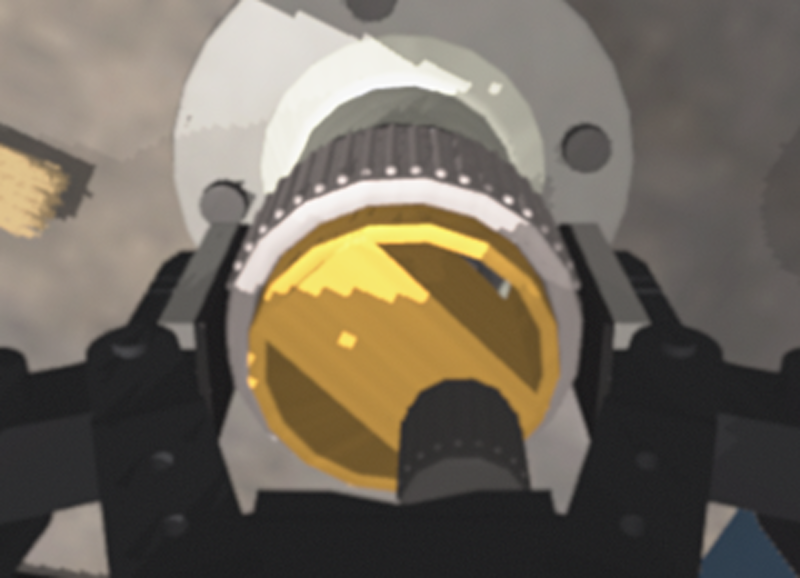

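The wrist view shows the pads well on the knurled ring, with the pin head at (462,450) in the crop and the bridge running diagonally. The torque reading is ambiguous, so I'll check that the ring follows the fingers: its knurl dots should stay fixed in the wrist view.

```bash
python3 - <<'E'
from turn import *
import json
s=json.load(open("st.json"));t0=np.array(s["t0"]);yaw=s["yaw"];P=np.array([.516,-.0315,.062])
def reg(im): return [cv2.cvtColor(im,cv2.COLOR_RGB2GRAY)[r].astype(np.float32) for r in (np.s_[216:250,235:335],np.s_[262:330,215:345])]
a=reg(camera("wrist"))
for i in range(4):
    yaw-=.04;ctrl.move_ptp(P,down(yaw));ti=monitor.current_torque();t,f=tz();b=reg(camera("wrist"))
    d=[(np.round(cv2.phaseCorrelate(u,v),2).tolist() if 0 else [np.round(cv2.phaseCorrelate(u,v)[0],2).tolist(),round(float(np.abs(u-v).mean()),1)]) for u,v in zip(a,b)]
    R=Ro.from_rotvec(monitor.current_tcp_rot()).as_matrix()
    print(round(.7-yaw,2),round(np.arctan2(R[1,1],R[0,1]),4),(ti-t0)[2].round(3),(t-t0)[2].round(3),d,monitor.current_joint_efforts()[6].round(3))
    a=b
    json.dump(dict(s,yaw=yaw),open("st.json","w"))
    if abs((t-t0)[2])>.65:break
print(monitor.current_time())
E
```

```text
0.28 0.4202 -0.045 -0.07 [[[-0.06, 0.03], 2.4], [[0.41, 0.13], 5.2]] 0.053
0.32 0.3804 0.056 0.016 [[[-0.04, -0.09], 2.2], [[0.46, 0.12], 4.7]] 0.008
0.36 0.3408 0.103 0.079 [[[-0.01, -0.03], 2.5], [[0.34, 0.0], 5.0]] -0.08
0.4 0.3012 0.134 0.211 [[[-0.16, -0.17], 2.7], [[0.45, 0.02], 4.9]] -0.186
27.1583
```

```bash
cat > go.py <<'E'
from turn import *
import json,sys
n,st,lim=int(sys.argv[1]),float(sys.argv[2]),float(sys.argv[3])
s=json.load(open("st.json"));t0=np.array(s["t0"]);yaw=s["yaw"];P=np.array([.516,-.0315,.062])
for i in range(n):
    yaw-=st;ctrl.move_ptp(P,down(yaw));t,f=tz(8)
    R=Ro.from_rotvec(monitor.current_tcp_rot()).as_matrix();a=np.arctan2(R[1,1],R[0,1])
    print(round(.7-yaw,3),"lag",round(a-yaw,4),"T",(t-t0).round(3),"F",f.round(1),"j7",monitor.current_joint_efforts()[6].round(3))
    json.dump(dict(s,yaw=yaw),open("st.json","w"))
    if (t-t0)[2]>lim:break
print(monitor.current_time(),monitor.current_gripper_width())
E
python3 go.py 5 .02 .5
```

```text
0.42 lag 0.0019 T [0.253 0.009 0.344] F [0.1 0.9 7.7] j7 -0.329
0.44 lag 0.0021 T [0.225 0.01  0.406] F [-0.6  0.8  8.3] j7 -0.391
0.46 lag 0.0024 T [0.22  0.038 0.46 ] F [-0.2  1.1  7.9] j7 -0.448
0.48 lag 0.0026 T [0.196 0.012 0.519] F [0.2 0.9 7.8] j7 -0.505
28.6917 0.056386348405297305
```

```bash
sed 's/for i in range(n):/for st in map(float,sys.argv[4:]):/' go.py > go2.py; python3 - <<'E'
from turn import *
for _ in range(3): print(tz(15)[0][2].round(3))
E
python3 go2.py 0 0 .6 -.005 -.01 -.01 .01 .01 .005
```

```text
0.504
0.515
0.497
0.475 lag 0.0024 T [0.222 0.011 0.461] F [-0.3  0.9  7.9] j7 -0.462
0.465 lag 0.0024 T [0.222 0.017 0.494] F [-0.2  1.2  7.8] j7 -0.462
0.455 lag 0.0022 T [0.221 0.016 0.426] F [-0.6  1.1  8.2] j7 -0.407
0.465 lag 0.0028 T [0.2   0.023 0.578] F [-0.2  0.9  7.7] j7 -0.538
0.475 lag 0.0031 T [0.177 0.039 0.608] F [-0.4  0.7  7.8] j7 -0.611
31.3583 0.05652886763916588
```

```bash
python3 - <<'E'
from h import *
import pickle
m=camera_model("wrist");im=camera("wrist")
pn=monitor.current_ee_pos();Rn=Ro.from_rotvec(monitor.current_tcp_rot()).as_matrix()
Rw=np.array(m['R']);c=-Rw.T@np.array(m['t']);ct=Rn.T@(c-pn);Rt=Rw@Rn
def model(p,yaw):
    R=Ro.from_rotvec(down(yaw)).as_matrix();mm=dict(m);mm['R']=Rt@R.T;mm['t']=-mm['R']@(p+R@ct);return mm
r=np.zeros_like(im);r[160:420,100:460]=cv2.resize(cv2.imread("pics/r.png"),(360,260),interpolation=cv2.INTER_AREA)[:,:,::-1]
w=pickle.load(open("w.pkl","rb"))
L=[w[0],w[1],(model(np.array([.5169,-.0309,.0629]),.4603),r),(m,im)]
T=[]
g=np.linspace(-.035,.035,400)
for z in(.098,.092):
  for mm,i in L:
    X,Y=np.meshgrid(g,-g)  # columns x, rows -y (seen from above)
    pts=np.stack([X.ravel()+.516,Y.ravel()-.0315,np.full(X.size,z)],1)
    K=np.array([[mm['fx'],0,mm['cx']],[0,mm['fy'],mm['cy']],[0,0,1]])
    uv=cv2.projectPoints(pts,cv2.Rodrigues(np.array(mm['R']))[0],np.array(mm['t']),K,np.array(mm['D'],float))[0].reshape(400,400,2).astype(np.float32)
    T.append(cv2.remap(i,uv[...,0],uv[...,1],cv2.INTER_CUBIC)[:,:,::-1])
pickle.dump(T,open("T.pkl","wb"))
M=np.hstack([np.vstack(T[0:2]),np.vstack(T[2:4])])
cv2.imwrite("pics/rect.png",cv2.resize(M,(600,600),interpolation=cv2.INTER_AREA))
print(monitor.current_time())
E
```

```text
31.4083
```

View pics/rect.png

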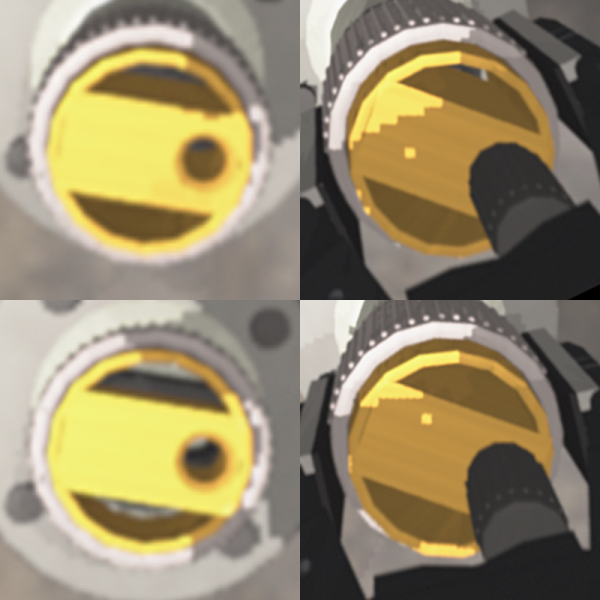

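The rectified views show the bridge at about -0.15 rad at the start. It is at about -0.32 in both grip views, so the pin has caught the barrel and holds it still. Meanwhile the ring followed the hand and torque climbs at 3 N m/rad, so the ring is bearing on the collar. I'll release and measure how far the ring springs back.

```bash
python3 - <<'E'
from turn import *
import pickle
ax=np.array([.516,-.0315])
def rect(z=.0915):
    m=camera_model("wrist");im=camera("wrist")
    th=np.linspace(np.pi*.28,np.pi*.72,800)+ (np.arctan2(*(-np.array(m['R']).T@np.array(m['t']))[[1,0]]-0) if 0 else 0)
    c=-np.array(m['R']).T@np.array(m['t']);a0=np.arctan2(c[1]-ax[1],c[0]-ax[0])
    th=a0+np.linspace(-.6,.6,600);r=np.linspace(.0255,.031,60)
    A,B=np.meshgrid(th,r);pts=np.stack([ax[0]+B.ravel()*np.cos(A.ravel()),ax[1]+B.ravel()*np.sin(A.ravel()),np.full(A.size,z)],1)
    K=np.array([[m['fx'],0,m['cx']],[0,m['fy'],m['cy']],[0,0,1]])
    uv=cv2.projectPoints(pts,cv2.Rodrigues(np.array(m['R']))[0],np.array(m['t']),K,np.array(m['D'],float))[0].reshape(60,600,2).astype(np.float32)
    return cv2.cvtColor(cv2.remap(im,uv[...,0],uv[...,1],cv2.INTER_CUBIC),cv2.COLOR_RGB2GRAY).astype(np.float32),a0
S=[rect()]
t=[tz(4)[0][2]]
for w in(.0575,.059,.062,.075):
    ctrl.gripper_to(w);S.append(rect());t.append(tz(4)[0][2])
ctrl.wait(.5);S.append(rect());t.append(tz(4)[0][2])
pickle.dump(S,open("S.pkl","wb"))
print(np.round(t,3),monitor.current_contact_force().round(2),monitor.current_gripper_width())
for a,b in zip(S,S[1:]): print(np.round(cv2.phaseCorrelate(a[0],b[0]),3) if 0 else (np.round(cv2.phaseCorrelate(a[0],b[0])[0],2), "x .002 rad/px"))
# dot spacing
p=S[0][0][20:50].mean(0);p-=np.convolve(p,np.ones(81)/81,'same');f=np.abs(np.fft.rfft(p[60:540]*np.hanning(480)));k=f[3:].argmax()+3;print("period rad",480/k*.002)
cv2.imwrite("pics/dots.png",np.vstack([s[0] for s in S]))
R=Ro.from_rotvec(monitor.current_tcp_rot()).as_matrix();print(np.arctan2(R[1,1],R[0,1]),monitor.current_time())
E
```

```text
[0.599 0.693 0.032 0.031 0.015 0.016] [-0.16 -0.67 -0.53] 0.07477095957033565
(array([0.13, 0.05]), 'x .002 rad/px')
(array([ 0.13, -0.09]), 'x .002 rad/px')
(array([-0.21, -0.25]), 'x .002 rad/px')
(array([-0.  ,  0.04]), 'x .002 rad/px')
(array([-0.44,  0.29]), 'x .002 rad/px')
period rad 0.13714285714285715
0.22506083860828827 33.5417[ WARN:0@5.713] global loadsave.cpp:1063 imwrite_ Unsupported depth image for selected encoder is fallbacked to CV_8U.
```

View pics/dots.png

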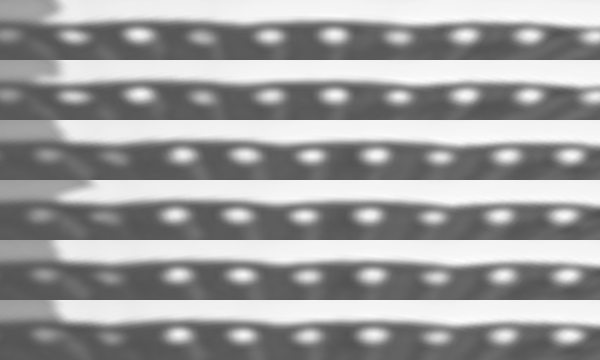

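The dots shift about +40 px (0.08 rad counter-clockwise) on release. That is a drop of about 0.25 N m, consistent with about 0.45 N m above running torque at the stop and about 0.2 kept: tight, not overtightened. I'll retract, check the pin head numerically and hand in.

```bash
python3 - <<'E'
from h import *
ctrl.gripper_to(.085)
p=monitor.current_ee_pos()
ctrl.servo_line(np.r_[p[:2],.20],rate=.1)
ctrl.move_ptp(np.array([.516,-.074,.24]),down(0.));ctrl.wait(.3)
m=camera_model("wrist");im=camera("wrist")
e=proj(m,[.529,-.0345,.116]);u,v=e.round().astype(int)
c=im[v-25:v+25,u-25:u+25];k=(cv2.inRange(c,(0,0,0),(125,125,125))&cv2.inRange(cv2.cvtColor(c,cv2.COLOR_RGB2HSV),(0,0,0),(180,60,255)))
n,l,s,ct=cv2.connectedComponentsWithStats(k);i=l[25,25];print("head",e.round(1),s[i],ct[i]+[u-25,v-25],onz(m,ct[i]+[u-25,v-25],.116).round(4))
print(monitor.current_contact_force().round(2),monitor.current_time())
print(close_job())
E
```

```text
head [301.8 146.8] [ 13  14  25  25 418] [301.99760766 148.51435407] [ 0.5292 -0.0357  0.116 ]
[ 0.15  0.15 -0.36] 36.0333
the job is handed in; nothing more can be done
None
```

I handed the job in at 36 s: the straight pin is fully home in the barrel's bridge, and the lock ring was turned clockwise until tight, then released. The verdict isn't shown to me, and two readings are indirect: collar about 0.11 rad at the tightest (limit 0.16), inferred from torque and spring-back, and barrel about 0.17 rad off its setting by camera (limit 0.22).

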